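Load-test a phone battery at the third load step

TASK

Load-test the phone battery in the tester: push the battery pack forward in its cradle until it is fully home against the contacts, and push the load lever away from the front, counting its clicks from the home stop, to the third click without running past it. Only when both are set, press the square test key down and keep it down: the program finishes while still holding the key. Pick nothing up: the battery must not be lifted or tipped, and the other things on the desk stay where they are.

Things in the scene. Friction and masses are not known exactly. Their poses are not given: they have to be found in the camera images.
- tester: battery load tester, a grey case fixed to the desk, 140 mm deep (x) x 210 wide (y) x 32 high to its top plate; a hood along its far edge, from x = +33 mm, rises to 61 mm. Origin: centre of its underside, on the desk. Its x points from the front edge to the hood, y to the left; turned by up to 0.25 rad. Left to right: cradle (y = +60 mm), lever slot (y = -8), square key (x = -35, y = -68).
- battery_mid (a point): centre of the loose battery pack in the cradle: dark, flat, white label, 90 (tester x) x 46 x 11 mm, 75 g, centre 37.5 mm over the desk, between rails 7 mm high with 1 mm play a side. It starts 8 to 18 mm short of the contacts. Its front end overhangs the tester's front edge, still by 10 mm when home, and can be pushed there from the open space before the tester.
- cradle_stop (a point): middle of the contact face of the black contact block at the far end of the cradle, 37.5 mm over the desk; the pack is home when its far end touches it, which puts the pack's centre 45 mm before it, at tester x = -35 mm, y = +60 mm.
- lever_grip (a point): centre of the load lever's black grip: 12 mm thick along the slide (tester x), 26 wide (y), from 40 to 58 mm over the desk, centre 49 mm. It slides along the tester's x in a slot; home is near the front, at tester x = -48 mm. White ticks left of the slot, longer with each step, mark home and the five clicks; the line on the grip points at them.
- load_lever (a joint): travel of the load lever in m from its home stop (0), growing away from the tester's front edge. Sprung-ball detents every 14 mm: clicks at 0.014, 0.028, 0.042 (the third), 0.056, 0.070. Leaving a notch takes about 6 N; half-way to the next the push has faded and the lever snaps on into it by itself and stays there.
- key_top (a point): middle of the top of the square grey test key, 27 x 27 mm in a collar whose rim is 37 mm over the desk; key top 47.5 mm over the desk when up.
- test_key (a joint): travel of the test key in m, 0 up, 0.006 fully down; a spring (2 N at the start, 5 N fully down) lifts it when let go.
- spare_battery_mid (a point): centre of a second pack of the same kind lying on the desk to the right of the tester; to be left alone.
- spudger: black nylon pry tool 145 x 12 x 8 mm on the desk, right of the spare pack; origin at the centre of its underside; to be left alone.
- tweezers: black tweezers 120 x 14 x 8 mm on the desk left of the tester; origin at the centre of the underside; to be left alone.
- tub: small round cream tub, 45 mm across, 16 mm high, on the desk at the right, near the robot; origin at the centre of its underside; to be left alone.
- tin: round yellow tin, 55 mm across, 22 mm high, on the desk right of the tester; origin at the centre of its underside; to be left alone.

How it is judged (in metres and radians):
On the way, in this order (a step that is already met when the one before it is completed fails the run):
1. the pack is home against the contacts and the load lever rests in the third notch, the key up (x of battery_mid in the frame of tester above -0.038 m and y of battery_mid in the frame of tester between 0.056 and 0.064 m and z of battery_mid in the frame of tester between 0.0345 and 0.0425 m and value of joint load_lever between 0.039 and 0.045 m and value of joint test_key below 0.002 m), for 0.2 s.
2. the test key is down (value of joint test_key above 0.004 m), for 0.2 s.
At the end, for the whole second after the job is handed in: The pack lies in its cradle within 3 mm of fully home, the load lever rests within 3 mm of the third click (0.042), and the test key is still held down by more than 4 of its 6 mm as the program ends (x of battery_mid in the frame of tester above -0.038 m and y of battery_mid in the frame of tester between 0.056 and 0.064 m and z of battery_mid in the frame of tester between 0.0345 and 0.0425 m and value of joint load_lever between 0.039 and 0.045 m and value of joint test_key above 0.004 m); the arm keeps its last pose, push and grip.
It fails at once if the load lever runs past the third notch towards the fourth (beyond 0.049) (value of joint load_lever above 0.049 m).
It fails at once if the test key is pressed (more than 3 mm) before the pack is home and the lever sits in the third notch (value of joint test_key above 0.003 m and not ((x of battery_mid in the frame of tester above -0.038 m and y of battery_mid in the frame of tester between 0.056 and 0.064 m and z of battery_mid in the frame of tester between 0.0345 and 0.0425 m) and value of joint load_lever between 0.039 and 0.045 m)).
It fails at once if the battery is lifted (more than 6 mm) or tipped (more than 0.15 rad) (z of battery_mid in the frame of tester above 0.0435 m or angle between battery_mid's own z axis and vertical above 0.15 rad).
It fails at once if the spare pack, tub, spudger, tweezers or tin is moved more than 20 mm (distance of any of spare_battery_mid, tub, spudger, tweezers, tin from where it was at the start of the episode above 0.02 m).
It also fails if it takes over 51 s, if anything falls off the work surface, if the arm or the gripper's body presses on something with over 40 N, if the wrist force passes 120 N, or if a joint passes its speed limit or range.

ROBOT

A 6-joint arm with a two-finger parallel gripper is mounted at the origin on a cart in front of the work surface, level with it; the furniture and walls round the work are solid. World frame = base frame: x ahead of the robot, y to its left, z up, the work surface at z = 0. Lengths are in m, angles in degrees, forces in N, time in s.
With the tool pointing down it reaches from about 0.4 to 0.825 m from the base axis. Payload 7 kg.
Tool frame: the origin (TCP) lies midway between the tips of the shut fingers; the grasp point (between the pads) lies ctrl.tcp_to_grasp behind it (ctrl.tcp_to_grasp is the distance from the TCP to the grasp point, in m); z points along the fingers, y is the line along which they close (so a half turn about z gives the same grasp; the last joint's range is limited). The gripper opens to 88 mm and grips with 3 to 60 N. Pads are 19 mm wide; open, the fingers measure 130 mm over their backs; the gripper's body (78 mm by 193 mm) begins 47 mm behind the grasp point.
Start: joints at [-51.732, 20.546, 0.682, 0, -70.136, -16.507], TCP at [0.25, -0.627, 0.204] pointing down, gripper open.
Joint ranges: [-176.03, 176.03], [-82.01, 121.73], [-58.28, 71.71], [-173.87, 95.51], [-174.79, -0.11], [-173.66, 173.66]. Speed limits (degrees/s): [136.94, 136.94, 172.46, 180, 180, 180].

INTERFACE

Orientations are given as [roll, pitch, yaw] about the fixed x, y, z axes, in that order (R = Rz(yaw) Ry(pitch) Rx(roll)).
In Python, from plant import ctrl, imaging, close_job gives the robot as it stands.
- The arm moves only by the shell command python3 -m crank 'ROWS'. ROWS is JSON, a list of rows, each a list of 3 entries, a list of its own where there are three numbers: the shift along the world's x, y, z in m, then the turn, a rotation vector about the world's x, y, z in degrees, then the opening, from -1 (shut) to 1 (fully open), so that 0 is half open. A call has 1 to 12 rows; each row shifts and turns the commanded pose from where the row before left it; what a row does not reach is not made up. A row lasts 1/10 s, in which the tool goes at most 50 mm and 8.59 degrees, less where a joint would pass 70% of its speed; a pose out of reach is approached as far as the arm can. A call is refused whole if a number of a shift passes 0.05 or a number of a turn 8.59, either way. A call with a gripper value outside its range is refused whole. The fingers move at their own pace and stop on an object; the grip force is fixed at half the most. Time passes only in rows, so rows that do not move let the fingers close. It gives the time, the measured TCP pose, the force, the opening and the grip force at its end, in the units of the state.
- ctrl.get_obs(): the state, without advancing time (a new reading comes with each control period).
- imaging.snapshot(name): name is "scene" or "top"; returns (picture, depth): 400x640x3 uint8, blue, green, red; 400x640 float32, m along the optical axis (not along the pixel's ray), 0 where there is no reading.
- imaging.camera_model(name): a dict with "mtx" (3x3 intrinsics, pixels), "R" (3x3) and "t" (3): a world point X has camera coordinates R X + t. Camera axes: x right, y down, z forward; pixel columns grow to the right and rows downward; lengths in m; the calibration is good to about 2 mm. A picture is of the moment at which its call begins. camera_model takes no time and is no camera call.
- close_job(): hands the job in; it is judged then, once.
The state is a dict: "clock": time; "joint_pos": joint angles; "qvel": joint speeds; "tau": joint torques, N m; "tool_pos": TCP position; "orientation": TCP orientation; "force": force on the tool from outside, world axes, zero at the start; "moment": the same for the moment, N m; "opening": finger opening in m; "gripper_force": force on a finger pad.
Only numpy, scipy, OpenCV 4.12 (cv2) and the standard library are available. Lean on these libraries where they do the work, as an engineer would, in place of code of your own. Each camera call takes 0.05 s, during which the arm holds its last target. There are 200 camera calls.

## Working session

There is one attempt and no reset: what is moved stays moved. The work goes in short steps, Python scripts to look and compute and a shell command to move; the robot and the scene stay as the last step left them, time stands still between calls to the robot, and variables do not carry over. Pictures are saved under pics/ and viewed, at most 10 in all, crops included, and the job is handed in when it is done.

```bash
mkdir -p pics; ls; python3 - <<'E'
from plant import ctrl, imaging
import cv2,numpy as np
print(ctrl.get_obs(), ctrl.tcp_to_grasp)
for n in("scene","top"):
    p,d=imaging.snapshot(n); cv2.imwrite(f"pics/{n}0.png",p); np.save(f"{n}_d.npy",d)
    m=imaging.camera_model(n); print(n,m)
E
```

```text
pics
{'clock': 0.0, 'joint_pos': array([-5.17325193e+01,  2.05924852e+01,  6.37623218e-01, -2.07893397e-02,
       -7.01366306e+01, -1.65063156e+01]), 'qvel': array([-0.11176673, -0.08135824,  0.0289314 , -0.07784193,  0.0157294 ,
        0.00233841]), 'tau': array([ 1.01260839e-04, -5.82712483e+01,  2.93061340e+01,  6.99703708e+00,
        7.14753172e-03, -1.45459826e-04]), 'tool_pos': array([ 0.25004076, -0.62644315,  0.202938  ]), 'orientation': array([ 1.79906725e+02, -7.25946127e-03, -1.58245908e+02]), 'force': array([ 0.47418329,  0.50122493, -0.08307969]), 'moment': array([-0.01890257,  0.02641091, -0.03442121]), 'gripper_force': 0.0, 'opening': 0.08790763131435095} 0.0188
scene {'mtx': array([[513.52995063,   0.        , 319.70418111],
       [  0.        , 513.52995063, 192.3103641 ],
       [  0.        ,   0.        ,   1.        ]]), 'R': array([[-6.55526757e-01, -7.55171942e-01,  9.34753283e-05],
       [-3.69810259e-01,  3.20905747e-01, -8.71928824e-01],
       [ 6.58426187e-01, -5.71607242e-01, -4.89632635e-01]]), 't': array([0.33158834, 0.26121503, 0.83687745])}
top {'mtx': array([[383.27503697,   0.        , 325.53276294],
       [  0.        , 383.27503697, 190.4806162 ],
       [  0.        ,   0.        ,   1.        ]]), 'R': array([[-0.00993289, -0.99993866,  0.0049014 ],
       [-0.99436208,  0.00935976, -0.10562409],
       [ 0.10557173, -0.00592292, -0.99439405]]), 't': array([-0.03055956,  0.52112414,  0.90148943])}
```

View pics/top0.png

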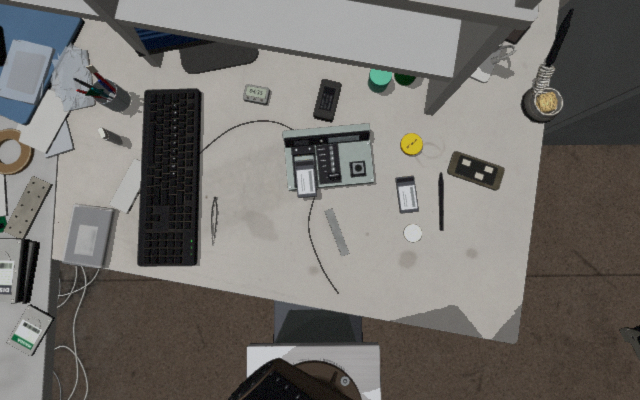

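View pics/scene0.png

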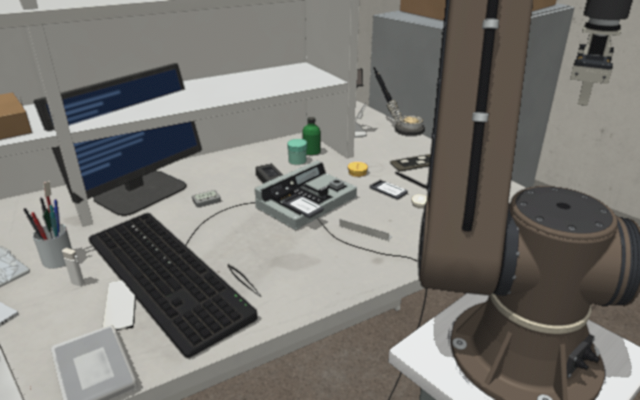

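The top view shows the tester around (330,158), the pack at (306,180), the lever near (320,170) and the key at (358,168). I'll zoom in on it.

```bash
python3 - <<'E'
import cv2,numpy as np
p=cv2.imread("pics/top0.png")[115:205,275:385]
cv2.imwrite("pics/c1.png",cv2.resize(p,None,fx=7,fy=6.6,interpolation=cv2.INTER_CUBIC))
p=cv2.imread("pics/scene0.png")[155:235,245:365]
cv2.imwrite("pics/c2.png",cv2.resize(p,None,fx=6.5,fy=6.5,interpolation=cv2.INTER_CUBIC))
E
```

```text
(no output)
```

View pics/c1.png

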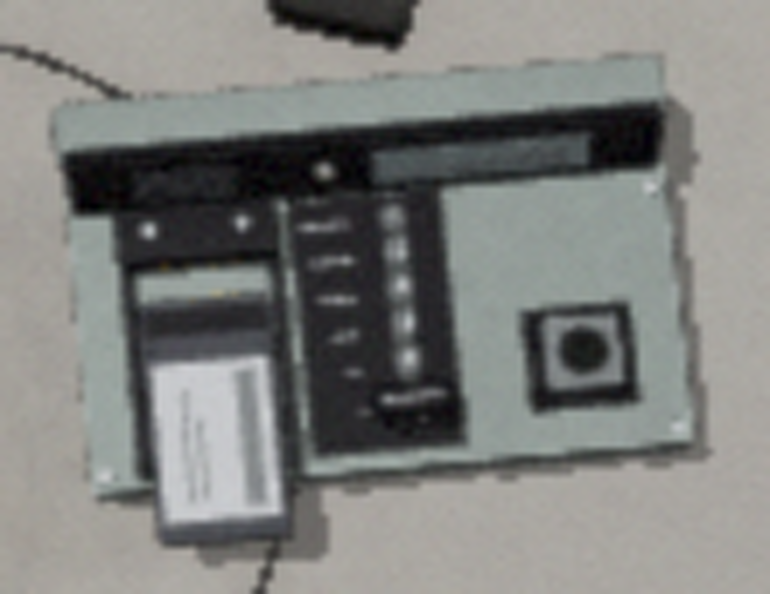

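View pics/c2.png

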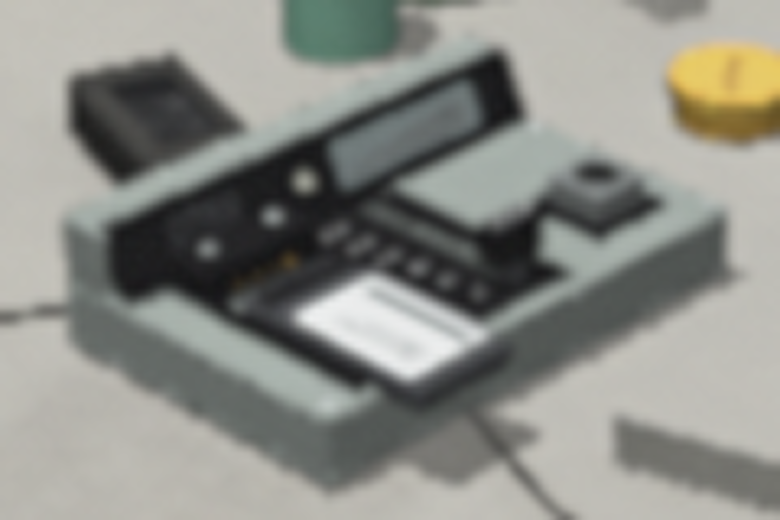

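Crop 1 (tester, from above) shows:
- Top plate front corners at (97,492) and (690,443), hood-top far corners at (55,105) and (663,57).
- Key at (585,352), grip line at (413,398), with the lever at home.
- Pack front edge from (163,540) to (290,535), far edge at about (143,305) to (270,295).

Crop 2 (oblique) shows:
- Plate front-left corner at (330,415), front-right at (722,210).
- Hood top far-left at (68,215) and far-right at (490,42).

```bash
cat > h.py <<'E'
import numpy as np
from plant import ctrl, imaging
from scipy.optimize import least_squares
def ray(n,u,v,z):
    m=imaging.camera_model(n); d=m["R"].T@np.linalg.solve(m["mtx"],[u,v,1.]); c=-m["R"].T@m["t"]
    return c+d*(z-c[2])/d[2]
c1=lambda x,y:((x+.5)/7-.5+275,(y+.5)/6.6-.5+115)
c2=lambda x,y:((x+.5)/6.5-.5+245,(y+.5)/6.5-.5+155)
E
python3 - <<'E'
from h import *
obs=[]
for cam,f,L in (("top",c1,[(97,492,-70,105,32),(690,443,-70,-105,32),(55,105,70,105,61),(663,57,70,-105,61),(584,352,-35,-68,46)]),
 ("scene",c2,[(330,415,-70,105,32),(722,210,-70,-105,32),(68,215,70,105,61),(490,42,70,-105,61),(597,173,-35,-68,47.5)])):
    for x,y,a,b,z in L: obs.append((cam,ray(cam,*f(x,y),z/1000)[:2],np.array([a,b])/1000))
def pt(p,l): c,s=np.cos(p[2]),np.sin(p[2]); return p[:2]+np.array([[c,-s],[s,c]])@l
for cams in (("top",),("scene",),("top","scene")):
    O=[o for o in obs if o[0] in cams]
    r=least_squares(lambda p:np.concatenate([pt(p,l)-w for _,w,l in O]),[.6,0,0])
    print(cams,r.x.round(4),(r.fun.reshape(-1,2)*1000).round(1).tolist())
p=r.x
def loc(w): c,s=np.cos(p[2]),np.sin(p[2]); return (np.array([[c,s],[-s,c]])@(w[:2]-p[:2])).round(4)
for nm,(x,y),z in (("front edge",(226,538),.043),("far edge",(207,299),.043),("grip line",(413,398),.058)): print(nm,loc(ray("top",*c1(x,y),z)))
for nm,l in (("pack front home",(-.080,.060)),("grip front",(-.054,-.008)),("grip front 3",(-.012,-.008)),("key",(-.035,-.068))): print(nm,pt(p,np.array(l)).round(4))
E
```

```text
('top',) [ 0.6012 -0.0432  0.0787] [[-1.3, 2.1], [-1.0, -2.4], [1.2, 1.4], [1.8, -1.1], [-0.8, -0.0]]
('scene',) [ 0.596  -0.0392  0.0781] [[-5.5, 4.1], [-5.5, -2.9], [3.9, -0.3], [12.2, -2.2], [-5.1, 1.3]]
('top', 'scene') [ 0.5986 -0.0412  0.0784] [[-3.9, 4.1], [-3.6, -0.3], [-1.4, 3.4], [-0.9, 0.9], [-3.4, 2.0], [-2.9, 2.1], [-2.9, -5.0], [6.5, -2.3], [14.8, -4.2], [-2.4, -0.8]]
front edge [-0.0882  0.0573]
far edge [-0.0005  0.0566]
grip line [-0.0452 -0.01  ]
pack front home [0.5141 0.0124]
grip front [ 0.5454 -0.0534]
grip front 3 [ 0.5873 -0.0501]
key [ 0.569  -0.1117]
```

```bash
python3 -m crank '[[[0.018,0.05,0],[0,0,-4],-1],[[0.018,0.05,0],[0,0,-4],-1],[[0.018,0.05,0],[0,0,-4],-1],[[0.018,0.05,0],[0,0,-4],-1],[[0.018,0.05,0],[0,0,-1.3],-1],[[0.018,0.05,0],[0,0,0],-1],[[0.018,0.05,0],[0,0,0],-1],[[0.018,0.05,0],[0,0,0],-1],[[0.018,0.05,0],[0,0,0],-1],[[0.018,0.05,0],[0,0,0],-1],[[0.018,0.05,0],[0,0,0],-1],[[0,0,0],[0,0,0],-1]]'
python3 - <<'E'
from h import *
d=np.load("top_d.npy")
for v in (5,40,60,72,78): print(v,[ (round(float(d[v,u]),3)) for u in (250,320,380)], ray("top",320,v,.4).round(3))
E
```

```text
clock: 1.3
tool_pos: [0.4382, -0.1048, 0.2039]
orientation: [180.0, 0.1, -175.2]
force: [-0.6, -1.1, -0.5]
opening: 0.0013
gripper_force: 0.0
5 [0.77, 0.769, 0.533] [ 0.766 -0.028  0.4  ]
40 [0.764, 0.763, 0.762] [ 0.71  -0.027  0.4  ]
60 [0.983, 0.993, 0.757] [ 0.678 -0.027  0.4  ]
72 [0.987, 0.993, 0.929] [ 0.66  -0.027  0.4  ]
78 [0.989, 0.987, 0.927] [ 0.65  -0.027  0.4  ]
```

```bash
python3 -m crank '[[[0.01,0.037,0],[0,0,0],-1],[[0.01,0.037,0],[0,0,0],-1],[[0.008,0.036,0],[0,0,0],-1],[[0,0,-0.04],[0,0,0],-1],[[0,0,-0.04],[0,0,0],-1],[[0,0,-0.04],[0,0,0],-1],[[0,0,-0.03],[0,0,0],-1],[[0,0,-0.02],[0,0,0],-1],[[0,0,0],[0,0,0],-1],[[0,0,0],[0,0,0],-1]]'; python3 - <<'E'
from plant import imaging
import cv2
p,_=imaging.snapshot("scene"); cv2.imwrite("pics/s1.png",cv2.resize(p[120:260,220:400],None,fx=4,fy=4))
E
```

```text
clock: 2.3
tool_pos: [0.4645, 0.0002, 0.0341]
orientation: [-180.0, -0.0, -175.5]
force: [-0.7, -0.0, 0.8]
opening: 0.0
gripper_force: 0.0
```

View pics/s1.png

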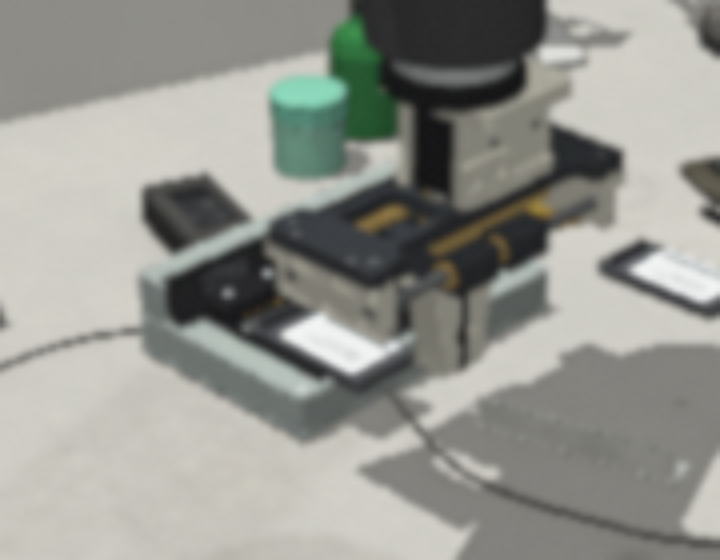

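The fingers stand just ahead of the pack's front end, around (450,350), and the gripper body clears the hood. Pushing now.

```bash
python3 -m crank '[[[0,0.006,-0.003],[0,0,0],-1],[[0.008,0.001,0],[0,0,0],-1],[[0.008,0.001,0],[0,0,0],-1],[[0.006,0,0],[0,0,0],-1],[[0.004,0,0],[0,0,0],-1],[[0.003,0,0],[0,0,0],-1],[[0.003,0,0],[0,0,0],-1],[[0.002,0,0],[0,0,0],-1],[[0.002,0.001,0],[0,0,0],-1],[[0.002,0,0],[0,0,0],-1],[[0.002,0,0],[0,0,0],-1],[[0,0,0],[0,0,0],-1]]'
```

```text
clock: 3.55
tool_pos: [0.5047, 0.0097, 0.0309]
orientation: [180.0, 0.0, -175.5]
force: [0.1, -0.2, -0.4]
opening: 0.0002
gripper_force: 0.0
```

```bash
python3 -m crank '[[[0.001,0,0],[0,0,0],-1],[[0.001,0,0],[0,0,0],-1],[[0,0,0],[0,0,0],-1]]'
```

```text
clock: 3.85
tool_pos: [0.5067, 0.0096, 0.0309]
orientation: [180.0, 0.0, -175.5]
force: [0.7, -0.1, 0.6]
opening: 0.0008
gripper_force: 0.0
```

```bash
python3 -m crank '[[[0.001,0,0],[0,0,0],-1],[[0.001,0,0],[0,0,0],-1],[[0,0,0],[0,0,0],-1]]'
```

```text
clock: 4.15
tool_pos: [0.5087, 0.0096, 0.0309]
orientation: [180.0, 0.0, -175.5]
force: [-0.6, -0.2, 0.2]
opening: 0.0004
gripper_force: 0.0
```

```bash
python3 -m crank '[[[0.001,0,0],[0,0,0],-1],[[0,0,0],[0,0,0],-1]]'
```

```text
clock: 4.35
tool_pos: [0.5096, 0.0096, 0.0309]
orientation: [-180.0, 0.0, -175.5]
force: [-0.2, -0.3, 0.3]
opening: 0.0003
gripper_force: 0.0
```

```bash
python3 -m crank '[[[0.001,0,0],[0,0,0],-1],[[0,0,0],[0,0,0],-1]]'
```

```text
clock: 4.55
tool_pos: [0.5106, 0.0096, 0.0309]
orientation: [-180.0, 0.0, -175.5]
force: [0.1, -0.2, -0.1]
opening: 0.0005
gripper_force: 0.0
```

```bash
python3 -m crank '[[[0.001,0,0],[0,0,0],-1],[[0,0,0],[0,0,0],-1]]';python3 - <<'E'
from plant import imaging
import cv2
p,_=imaging.snapshot("scene"); a=cv2.resize(p[155:235,255:355],None,fx=4,fy=4)
p,_=imaging.snapshot("top"); b=cv2.resize(p[120:200,275:375],None,fx=4,fy=4)
cv2.imwrite("pics/s2.png",cv2.hconcat([a,b]))
E
```

```text
clock: 4.75
tool_pos: [0.5116, 0.0096, 0.0309]
orientation: [180.0, 0.0, -175.5]
force: [-0.4, -0.2, -0.1]
opening: 0.0002
gripper_force: 0.0
```

View pics/s2.png

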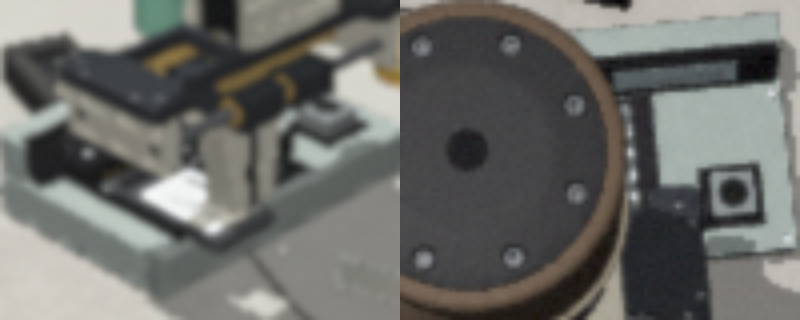

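```bash
python3 - <<'E'
from h import *
def proj(n,X):
    m=imaging.camera_model(n); c=m["R"]@X+m["t"]; q=m["mtx"]@c; return q[:2]/q[2]
for X in ([.4645,.0002,.034],):
    print("s1", ((proj("scene",np.array(X))-[220,120])*4).round(1))
T=np.array([.5116,.0096,.0309]); ax=np.array([.9969,.0787,0]); ay=np.array([-.0787,.9969,0])
for X in (T,T-ax*.0095+ay*.021,T-ax*.0095-ay*.021): print("s2",((proj("scene",X)-[255,155])*4).round(1))
p0=np.array([.6012,-.0432,0])
for a,b,z in ((-.08,.083,.032),(-.08,.037,.032),(-.08,.083,.043),(-.08,.037,.043),(-.07,.105,.032),(-.07,.105,0)): print(a,b,z,((proj("scene",p0+ax*a+ay*b+[0,0,z])-[255,155])*4).round(1))
p=__import__("cv2").imread("pics/s2.png")
E
ls -la pics; python3 -c "
import cv2;p=cv2.imread('pics/s2.png')[120:270,120:320];cv2.imwrite('pics/s3.png',cv2.resize(p,None,fx=4,fy=4,interpolation=cv2.INTER_CUBIC))"
```

```text
s1 [448.  398.4]
s2 [239.2 235. ]
s2 [224.4 255.6]
s2 [277.4 227.3]
-0.08 0.083 0.032 [202.9 245.6]
-0.08 0.037 0.032 [260.9 215.1]
-0.08 0.083 0.043 [202.7 228.8]
-0.08 0.037 0.043 [260.9 198.5]
-0.07 0.105 0.032 [161.7 254. ]
-0.07 0.105 0 [163.  302.4]
total 2036
drwxr-xr-x 2 agent agent   4096 Dec  3 18:16 .
drwxr-xr-x 3 agent agent   4096 Dec  3 18:14 ..
-rw-r--r-- 1 agent agent 417273 Dec  3 18:14 c1.png
-rw-r--r-- 1 agent agent 296281 Dec  3 18:14 c2.png
-rw-r--r-- 1 agent agent 312130 Dec  3 18:15 s1.png
-rw-r--r-- 1 agent agent 273394 Dec  3 18:16 s2.png
-rw-r--r-- 1 agent agent 338728 Dec  3 18:14 scene0.png
-rw-r--r-- 1 agent agent 428090 Dec  3 18:14 top0.png
```

View pics/s3.png

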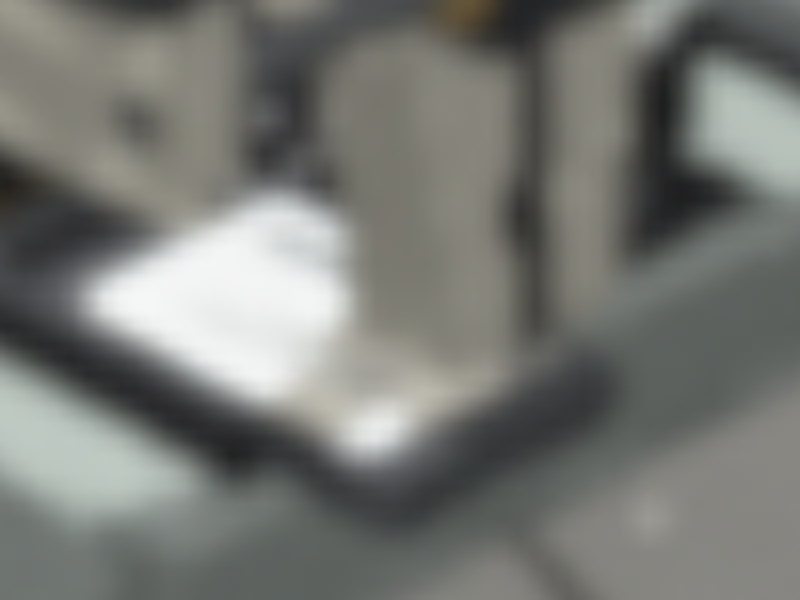

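The finger stands over the pack's label with no force, and the pack has not moved: the front corner is at s2 (216,249), as before. So the real tip is higher than the TCP reading suggests. I'll measure that with depth.

```bash
python3 - <<'E'
from h import *
p,d=imaging.snapshot("scene"); m=imaging.camera_model("scene")
def pt(u,v): return m["R"].T@(np.linalg.solve(m["mtx"],[u,v,1.])*d[v,u]-m["t"])
print(ctrl.get_obs()["tool_pos"])
for u in (308,311,314,318):
    print(u,[(v,*(pt(u,v)*1000).round().astype(int)) for v in range(196,220,2)])
E
```

```text
[0.51148892 0.00957976 0.03085638]
308 [(196, np.int64(510), np.int64(30), np.int64(85)), (198, np.int64(512), np.int64(28), np.int64(79)), (200, np.int64(515), np.int64(26), np.int64(72)), (202, np.int64(513), np.int64(28), np.int64(68)), (204, np.int64(514), np.int64(27), np.int64(62)), (206, np.int64(515), np.int64(26), np.int64(56)), (208, np.int64(526), np.int64(18), np.int64(43)), (210, np.int64(518), np.int64(24), np.int64(44)), (212, np.int64(511), np.int64(30), np.int64(44)), (214, np.int64(507), np.int64(33), np.int64(42)), (216, np.int64(508), np.int64(32), np.int64(36)), (218, np.int64(504), np.int64(35), np.int64(34))]
311 [(196, np.int64(500), np.int64(29), np.int64(89)), (198, np.int64(501), np.int64(29), np.int64(84)), (200, np.int64(501), np.int64(29), np.int64(78)), (202, np.int64(502), np.int64(28), np.int64(73)), (204, np.int64(505), np.int64(26), np.int64(66)), (206, np.int64(505), np.int64(26), np.int64(60)), (208, np.int64(521), np.int64(13), np.int64(43)), (210, np.int64(513), np.int64(20), np.int64(44)), (212, np.int64(507), np.int64(24), np.int64(43)), (214,
[... 646 characters left out ...]
), (216, np.int64(525), np.int64(1), np.int64(15)), (218, np.int64(528), np.int64(-2), np.int64(7))]
318 [(196, np.int64(500), np.int64(10), np.int64(82)), (198, np.int64(501), np.int64(9), np.int64(76)), (200, np.int64(501), np.int64(9), np.int64(71)), (202, np.int64(500), np.int64(10), np.int64(67)), (204, np.int64(502), np.int64(8), np.int64(60)), (206, np.int64(503), np.int64(7), np.int64(54)), (208, np.int64(512), np.int64(-1), np.int64(42)), (210, np.int64(506), np.int64(5), np.int64(41)), (212, np.int64(504), np.int64(6), np.int64(38)), (214, np.int64(530), np.int64(-16), np.int64(11)), (216, np.int64(527), np.int64(-13), np.int64(8)), (218, np.int64(531), np.int64(-16), np.int64(0))]
```

Depth puts the fingertips at z ≈ 0.053, about 21 mm above the reported TCP. Lateral position is right, and the pack's front is at x ≈ 0.504. I'll back off and go in lower.

```bash
python3 -m crank '[[[-0.02,-0.001,0],[0,0,0],-1],[[-0.024,-0.002,0],[0,0,0],-1],[[0,0,0],[0,0,0],-1],[[0,0,-0.012],[0,0,0],-1],[[0,0,-0.01],[0,0,0],-1],[[0,0,0],[0,0,0],-1],[[0.01,0.001,0],[0,0,0],-1],[[0.008,0.001,0],[0,0,0],-1],[[0.005,0,0],[0,0,0],-1],[[0,0,0],[0,0,0],-1]]'; python3 - <<'E'
from h import *
p,d=imaging.snapshot("scene"); m=imaging.camera_model("scene")
import cv2
cv2.imwrite("pics/s4.png",cv2.resize(p[155:235,255:375],None,fx=6,fy=6,interpolation=cv2.INTER_CUBIC))
E
```

```text
clock: 5.9
tool_pos: [0.4917, 0.0088, 0.009]
orientation: [180.0, 0.0, -175.6]
force: [-0.4, 0.6, -0.2]
opening: 0.0002
gripper_force: 0.0
```

View pics/s4.png

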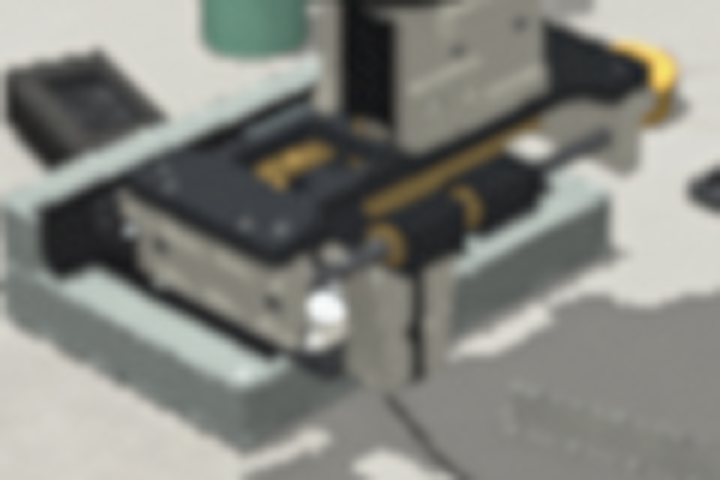

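The finger is now in front of the pack, with its tip at (385,385). I'll check how low the body hangs with depth before going on.

```bash
python3 - <<'E'
from h import *
p,d=imaging.snapshot("scene"); m=imaging.camera_model("scene")
def pt(u,v): return (m["R"].T@(np.linalg.solve(m["mtx"],[u,v,1.])*d[v,u]-m["t"])*1000).round().astype(int).tolist()
for u,vs in ((303,range(198,218,2)),(285,range(190,212,2)),(318,range(204,224,2))):
    print(u,[(v,pt(u,v)) for v in vs])
E
```

```text
303 [(198, [444, 97, 134]), (200, [443, 98, 130]), (202, [447, 95, 123]), (204, [447, 95, 119]), (206, [448, 94, 113]), (208, [447, 95, 109]), (210, [447, 95, 105]), (212, [446, 96, 100]), (214, [523, 35, 35]), (216, [525, 33, 28])]
285 [(190, [489, 107, 137]), (192, [491, 105, 131]), (194, [492, 105, 126]), (196, [500, 99, 115]), (198, [502, 98, 109]), (200, [501, 99, 105]), (202, [501, 99, 100]), (204, [579, 41, 38]), (206, [573, 46, 38]), (208, [574, 46, 32]), (210, [567, 51, 32])]
318 [(204, [480, 27, 77]), (206, [477, 30, 75]), (208, [481, 27, 67]), (210, [479, 28, 63]), (212, [481, 26, 56]), (214, [481, 26, 51]), (216, [483, 25, 45]), (218, [482, 26, 40]), (220, [482, 26, 35]), (222, [518, -5, 0])]
```

Body bottom is at z ≈ 0.098 and fingertip at ≈ 0.032. That clears, so I push.

```bash
python3 -m crank '[[[0.002,0,0],[0,0,0],-1],[[0.002,0,0],[0,0,0],-1],[[0.002,0,0],[0,0,0],-1],[[0.002,0.001,0],[0,0,0],-1],[[0.002,0,0],[0,0,0],-1],[[0.002,0,0],[0,0,0],-1],[[0.001,0,0],[0,0,0],-1],[[0,0,0],[0,0,0],-1]]'
```

```text
clock: 6.8
tool_pos: [0.5038, 0.0096, 0.0088]
orientation: [180.0, 0.0, -175.5]
force: [-0.7, 0.7, 0.1]
opening: 0.0005
gripper_force: 0.0
```

```bash
python3 -m crank '[[[0.001,0,0],[0,0,0],-1],[[0,0,0],[0,0,0],-1]]'
```

```text
clock: 7.0
tool_pos: [0.5046, 0.0096, 0.0088]
orientation: [180.0, 0.0, -175.5]
force: [-0.8, -1.1, -0.2]
opening: 0.0004
gripper_force: 0.0
```

```bash
python3 -m crank '[[[0.001,0,0],[0,0,0],-1],[[0,0,0],[0,0,0],-1]]'
```

```text
clock: 7.2
tool_pos: [0.5056, 0.0096, 0.0089]
orientation: [180.0, 0.0, -175.5]
force: [0.0, -1.0, 0.3]
opening: 0.0004
gripper_force: 0.1
```

```bash
python3 -m crank '[[[0.001,0,0],[0,0,0],-1],[[0,0,0],[0,0,0],-1]]'
```

```text
clock: 7.4
tool_pos: [0.5057, 0.0093, 0.0087]
orientation: [-180.0, -0.1, -175.6]
force: [-3.9, -0.2, 2.1]
opening: 0.0005
gripper_force: 1.8
```

```bash
python3 -m crank '[[[0.001,0,0],[0,0,0],-1],[[0,0,0],[0,0,0],-1]]'
```

```text
clock: 7.6
tool_pos: [0.5057, 0.0091, 0.0085]
orientation: [-180.0, -0.2, -175.6]
force: [-6.4, 1.4, 3.8]
opening: 0.0006
gripper_force: 3.3
```

```bash
python3 -m crank '[[[0.001,0,0],[0,0,0],-1],[[0,0,0],[0,0,0],-1]]'; python3 - <<'E'
from h import *
p,d=imaging.snapshot("scene"); m=imaging.camera_model("scene")
def pt(u,v): return (m["R"].T@(np.linalg.solve(m["mtx"],[u,v,1.])*d[v,u]-m["t"])*1000).round().astype(int).tolist()
for u,vs in ((310,range(204,218,2)),(314,range(204,218,2))):
    print(u,[(v,pt(u,v)) for v in vs])
E
```

```text
clock: 7.8
tool_pos: [0.5058, 0.0089, 0.0083]
orientation: [-180.0, -0.3, -175.6]
force: [-9.2, 2.2, 6.0]
opening: 0.0005
gripper_force: 4.6
310 [(204, [507, 27, 65]), (206, [503, 31, 63]), (208, [509, 26, 54]), (210, [508, 26, 49]), (212, [506, 28, 46]), (214, [509, 26, 38]), (216, [527, 11, 18])]
314 [(204, [494, 26, 71]), (206, [494, 27, 66]), (208, [494, 27, 61]), (210, [496, 25, 54]), (212, [496, 25, 49]), (214, [495, 26, 45]), (216, [498, 24, 37])]
```

Hard stop found at TCP x ≈ 0.5058, with force climbing to 9 N. I back off and go over to the lever's front.

```bash
python3 -m crank '[[[-0.015,0,0],[0,0,0],-1],[[-0.015,0,0.005],[0,0,0],-1],[[0,0,0.03],[0,0,0],-1],[[0,0,0.03],[0,0,0],-1],[[0,-0.034,0],[0,0,0],-1],[[0.01,-0.034,0],[0,0,0],-1],[[0.02,0,0],[0,0,0],-1],[[0.013,0,0],[0,0,0],-1],[[0,0,0],[0,0,0],-1]]'; python3 - <<'E'
from h import *
import cv2
p,d=imaging.snapshot("scene"); 
cv2.imwrite("pics/s5.png",cv2.resize(p[155:235,255:375],None,fx=6,fy=6,interpolation=cv2.INTER_CUBIC))
E
```

```text
clock: 8.75
tool_pos: [0.5231, -0.0581, 0.0741]
orientation: [-180.0, 0.1, -175.5]
force: [-0.4, 0.0, -0.3]
opening: 0.0006
gripper_force: 0.0
```

View pics/s5.png

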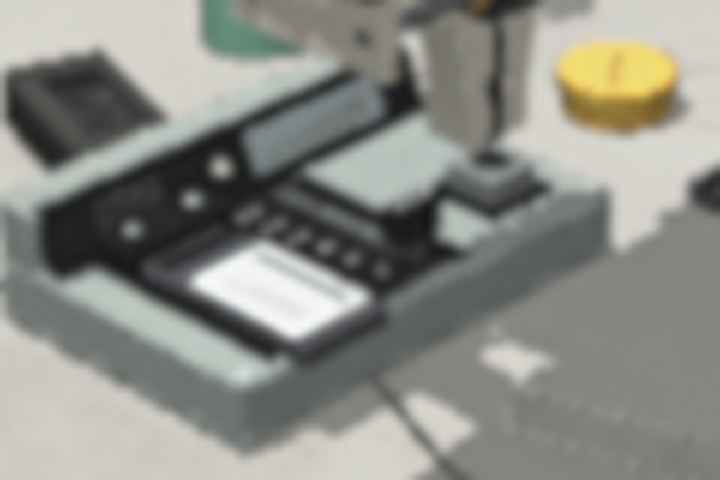

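The pack is home: no gap is left at the contact block near (140,265), and its front edge is at (300,350). Now I lower behind the lever, which is near (410,220), and find contact.

```bash
python3 -m crank '[[[0,0,-0.02],[0,0,0],-1],[[0,0,-0.02],[0,0,0],-1],[[0,0,-0.012],[0,0,0],-1],[[0,0,0],[0,0,0],-1],[[0.004,0,0],[0,0,0],-1],[[0.003,0,0],[0,0,0],-1],[[0.002,0.001,0],[0,0,0],-1],[[0.001,0,0],[0,0,0],-1],[[0.001,0,0],[0,0,0],-1],[[0,0,0],[0,0,0],-1]]'
```

```text
clock: 9.8
tool_pos: [0.5327, -0.0574, 0.022]
orientation: [180.0, 0.0, -175.5]
force: [-0.8, -0.0, -0.8]
opening: 0.0003
gripper_force: 0.0
```

```bash
python3 -m crank '[[[0.001,0,0],[0,0,0],-1],[[0,0,0],[0,0,0],-1]]'
```

```text
clock: 10.0
tool_pos: [0.5336, -0.0574, 0.0219]
orientation: [-180.0, 0.0, -175.5]
force: [-0.3, 0.4, -0.5]
opening: 0.0008
gripper_force: 0.0
```

```bash
python3 -m crank '[[[0.001,0,0],[0,0,0],-1],[[0,0,0],[0,0,0],-1]]'
```

```text
clock: 10.2
tool_pos: [0.5346, -0.0574, 0.0219]
orientation: [-180.0, 0.0, -175.5]
force: [-0.2, 0.5, 0.3]
opening: 0.0003
gripper_force: 0.0
```

```bash
python3 -m crank '[[[0.001,0,0],[0,0,0],-1],[[0,0,0],[0,0,0],-1]]'
```

```text
clock: 10.4
tool_pos: [0.5357, -0.0574, 0.0219]
orientation: [-180.0, 0.0, -175.5]
force: [-0.1, -0.1, 0.4]
opening: 0.0007
gripper_force: 0.0
```

```bash
python3 -m crank '[[[0.001,0,0],[0,0,0],-1],[[0,0,0],[0,0,0],-1]]'
```

```text
clock: 10.6
tool_pos: [0.5367, -0.0574, 0.0218]
orientation: [-180.0, 0.0, -175.5]
force: [-0.5, -0.1, 0.4]
opening: 0.0006
gripper_force: 0.0
```

```bash
python3 -m crank '[[[0.001,0,0],[0,0,0],-1],[[0,0,0],[0,0,0],-1]]'
```

```text
clock: 10.8
tool_pos: [0.5374, -0.0574, 0.0218]
orientation: [-180.0, -0.0, -175.5]
force: [-1.2, 0.1, 0.5]
opening: 0.0005
gripper_force: 0.2
```

```bash
python3 -m crank '[[[0.001,0,0],[0,0,0],-1],[[0,0,0],[0,0,0],-1]]'
```

```text
clock: 11.0
tool_pos: [0.5377, -0.0575, 0.0217]
orientation: [-180.0, -0.1, -175.5]
force: [-2.8, 1.3, 2.3]
opening: 0.0009
gripper_force: 1.6
```

```bash
python3 -m crank '[[[0.001,0,0],[0,0,0],-1],[[0,0,0],[0,0,0],-1]]'
```

```text
clock: 11.2
tool_pos: [0.5381, -0.0576, 0.0216]
orientation: [-180.0, -0.1, -175.6]
force: [-6.0, 1.4, 3.6]
opening: 0.0006
gripper_force: 2.7
```

Contact at TCP x ≈ 0.537, as predicted for home. Clicks 1 to 3 will meet the finger at ≈ 0.551, 0.565 and 0.579. I step on.

```bash
python3 -m crank '[[[0.001,0,0],[0,0,0],-1],[[0.001,0,0],[0,0,0],-1],[[0.001,0.001,0],[0,0,0],-1],[[0.001,0,0],[0,0,0],-1],[[0.001,0,0],[0,0,0],-1],[[0.001,0,0],[0,0,0],-1],[[0,0,0],[0,0,0],-1]]'
```

```text
clock: 11.9
tool_pos: [0.5466, -0.0562, 0.0222]
orientation: [180.0, 0.1, -175.5]
force: [0.1, -0.2, -0.4]
opening: 0.0004
gripper_force: 0.0
```

```bash
python3 -m crank '[[[0.001,0,0],[0,0,0],-1],[[0.001,0,0],[0,0,0],-1],[[0.001,0,0],[0,0,0],-1],[[0,0,0],[0,0,0],-1]]'
```

```text
clock: 12.3
tool_pos: [0.5487, -0.0564, 0.0219]
orientation: [180.0, 0.0, -175.5]
force: [-0.2, -0.3, 0.1]
opening: 0.0002
gripper_force: 0.0
```

```bash
python3 -m crank '[[[0.001,0,0],[0,0,0],-1],[[0.001,0,0],[0,0,0],-1],[[0,0,0],[0,0,0],-1]]'
```

```text
clock: 12.6
tool_pos: [0.5507, -0.0564, 0.0219]
orientation: [-180.0, 0.0, -175.5]
force: [0.6, -0.5, 0.4]
opening: 0.0006
gripper_force: 0.0
```

```bash
python3 -m crank '[[[0.001,0.001,0],[0,0,0],-1],[[0.001,0,0],[0,0,0],-1],[[0,0,0],[0,0,0],-1]]'
```

```text
clock: 12.9
tool_pos: [0.5516, -0.0555, 0.0216]
orientation: [-180.0, -0.1, -175.5]
force: [-3.6, 0.3, 1.8]
opening: 0.0003
gripper_force: 1.8
```

Click 1 confirmed, with contact again at 0.551.

```bash
python3 -m crank '[[[0.001,0,0],[0,0,0],-1],[[0.001,0,0],[0,0,0],-1],[[0.001,0,0],[0,0,0],-1],[[0.001,0,0],[0,0,0],-1],[[0.001,0,0],[0,0,0],-1],[[0.001,0.001,0],[0,0,0],-1],[[0.001,0,0],[0,0,0],-1],[[0.001,0,0],[0,0,0],-1],[[0,0,0],[0,0,0],-1]]'
```

```text
clock: 13.8
tool_pos: [0.5612, -0.0544, 0.022]
orientation: [180.0, 0.1, -175.5]
force: [0.4, 0.0, -1.0]
opening: 0.0004
gripper_force: 0.0
```

```bash
python3 -m crank '[[[0.001,0,0],[0,0,0],-1],[[0.001,0,0],[0,0,0],-1],[[0.001,0,0],[0,0,0],-1],[[0,0,0],[0,0,0],-1]]'
```

```text
clock: 14.2
tool_pos: [0.5637, -0.0544, 0.0219]
orientation: [180.0, 0.0, -175.5]
force: [0.2, 0.2, -0.3]
opening: 0.0004
gripper_force: 0.0
```

```bash
python3 -m crank '[[[0.001,0,0],[0,0,0],-1],[[0.001,0.001,0],[0,0,0],-1],[[0,0,0],[0,0,0],-1]]'
```

```text
clock: 14.5
tool_pos: [0.5653, -0.0534, 0.0217]
orientation: [-180.0, -0.0, -175.5]
force: [-1.8, -0.5, 0.2]
opening: 0.0001
gripper_force: 0.4
```

Click 2 confirmed, with contact at 0.565. Same 8 mm push for the third, then stop.

```bash
python3 -m crank '[[[0.001,0,0],[0,0,0],-1],[[0.001,0,0],[0,0,0],-1],[[0.001,0,0],[0,0,0],-1],[[0.001,0,0],[0,0,0],-1],[[0.001,0,0],[0,0,0],-1],[[0.001,0.001,0],[0,0,0],-1],[[0.001,0,0],[0,0,0],-1],[[0.001,0,0],[0,0,0],-1],[[0,0,0],[0,0,0],-1]]'
```

```text
clock: 15.4
tool_pos: [0.5744, -0.0523, 0.0221]
orientation: [180.0, 0.1, -175.5]
force: [-0.2, 0.8, 0.2]
opening: -0.0
gripper_force: 0.0
```

```bash
python3 -m crank '[[[0.001,0,0],[0,0,0],-1],[[0.001,0,0],[0,0,0],-1],[[0,0,0],[0,0,0],-1]]'
```

```text
clock: 15.7
tool_pos: [0.5758, -0.0524, 0.0219]
orientation: [180.0, 0.0, -175.5]
force: [-0.4, 0.5, 0.1]
opening: 0.0005
gripper_force: 0.0
```

```bash
python3 -m crank '[[[-0.012,-0.001,0],[0,0,0],-1],[[0,0,0.02],[0,0,0],-1],[[0,0,0.025],[0,0,0],-1],[[0,-0.03,0],[0,0,0],-1],[[0.005,-0.03,0],[0,0,0],-1],[[0.002,-0.002,0],[0,0,0],-1],[[0,0,0],[0,0,0],-1]]'; python3 - <<'E'
from h import *
import cv2
p,d=imaging.snapshot("scene"); 
cv2.imwrite("pics/s6.png",cv2.resize(p[155:235,255:375],None,fx=6,fy=6,interpolation=cv2.INTER_CUBIC))
E
```

```text
clock: 16.4
tool_pos: [0.5698, -0.116, 0.0667]
orientation: [180.0, -0.0, -175.6]
force: [-0.7, 0.5, -0.6]
opening: 0.0001
gripper_force: 0.0
```

View pics/s6.png

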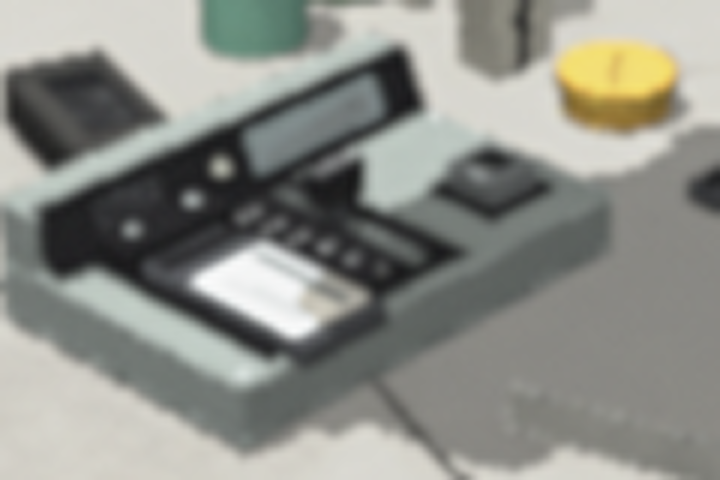

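The pack is home with its front edge at (300,350), the lever grip has moved to about (335,185), and the key is up at (492,175). I'll check the lever position numerically against each click.

```bash
python3 - <<'E'
from h import *
m=imaging.camera_model("scene"); R=np.array([[.9969,-.0787],[.0787,.9969]])
for k,t in enumerate((0,14,28,42,56)):
    w=R@[(-48+t)/1e3,-.008]+[.5997,-.0445]; q=m["mtx"]@(m["R"]@[*w,.049]+m["t"]); print(k,((q[:2]/q[2]-[255,155])*6).round())
E
python3 -m crank '[[[0,0,-0.02],[0,0,0],-1],[[0,0,-0.014],[0,0,0],-1],[[0,0,-0.003],[0,0,0],-1],[[0,0,-0.002],[0,0,0],-1],[[0,0,0],[0,0,0],-1],[[0,0,0],[0,0,0],-1]]'
```

```text
0 [419. 214.]
1 [393. 202.]
2 [368. 190.]
3 [343. 178.]
4 [319. 167.]
clock: 17.05
tool_pos: [0.571, -0.1152, 0.0285]
orientation: [-180.0, 0.1, -175.5]
force: [0.2, 0.3, 0.2]
opening: 0.0005
gripper_force: 0.0
```

The grip matches click 3: it shows the same (-8,+7) px offset as the home view. Pressing the key.

```bash
python3 -m crank '[[[0,0,-0.002],[0,0,0],-1],[[0,0,-0.002],[0,0,0],-1],[[0,0,0],[0,0,0],-1]]'
```

```text
clock: 17.35
tool_pos: [0.5709, -0.1154, 0.024]
orientation: [180.0, 0.0, -175.5]
force: [-0.2, 0.5, 1.5]
opening: 0.0007
gripper_force: 1.1
```

```bash
python3 -m crank '[[[0,0,-0.002],[0,0,0],-1],[[0,0,-0.002],[0,0,0],-1],[[0,0,0],[0,0,0],-1]]'
```

```text
clock: 17.65
tool_pos: [0.5708, -0.1154, 0.0199]
orientation: [-180.0, 0.0, -175.5]
force: [-0.1, 0.7, 4.5]
opening: 0.0004
gripper_force: 2.1
```

```bash
python3 -m crank '[[[0,0,-0.002],[0,0,0],-1],[[0,0,0],[0,0,0],-1]]'
```

```text
clock: 17.85
tool_pos: [0.5709, -0.1154, 0.0186]
orientation: [-180.0, 0.0, -175.5]
force: [-1.8, 1.7, 9.2]
opening: 0.0007
gripper_force: 4.4
```

The key has bottomed: 9 N against a 5 N spring. I'll hold briefly and hand in.

```bash
python3 -m crank '[[[0,0,-0.001],[0,0,0],-1],[[0,0,0],[0,0,0],-1],[[0,0,0],[0,0,0],-1],[[0,0,0],[0,0,0],-1],[[0,0,0],[0,0,0],-1]]' && python3 -c "
from plant import close_job; print(close_job())"
```

```text
clock: 18.35
tool_pos: [0.5709, -0.1154, 0.0184]
orientation: [-180.0, 0.1, -175.5]
force: [-4.5, 1.8, 17.8]
opening: 0.0002
gripper_force: 8.5
the job is handed in; nothing more can be done
None
```

I handed the job in at 18.4 s with the pack fully home, the load lever on the third click and the test key held down; the hand-in call returned no verdict.

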